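# Shim a rocking bench power supply

### The arm

A 7-joint arm with a two-finger parallel gripper is mounted at the origin on a cart in front of the work surface, level with it; the furniture and walls round the work are solid. World frame = base frame: x ahead of the robot, y to its left, z up, the work surface at z = 0. Lengths are in m, angles in rad, forces in N, time in s.
With the tool pointing down it reaches from about 0.425 to 0.925 m from the base axis. Payload 6.8 kg.
Tool frame: the origin (TCP) lies on the centre line of the jaws, within the pads' length; the fingertips stand 8 mm ahead of it and the grasp point (between the pads) lies 11 mm behind it (bot.tips_ahead is the distance from the TCP to the fingertips, in m); z points along the fingers, y is the line along which they close (so a half turn about z gives the same grasp; the last joint's range is limited). The gripper opens to 85 mm and grips with 20 to 120 N. Pads are 22 mm wide; open, the fingers measure 114 mm over their backs; the gripper's body (76 mm by 85 mm) begins 54 mm behind the grasp point. The pads swing forward as they close: fully open they stand 13 mm farther back than shut.
Start: joints at [-1.403, 0.477, 0.022, 1.555, -0.011, 1.109, -0.083], TCP at [0.184, 0.65, 0.206] pointing down, gripper open.
Joint ranges: [-2.96, 2.96], [-0.34, 2.1], [-1.41, 1.46], [0.24, 2.44], [-1.37, 4.51], [0.17, 1.92], [-2.96, 2.96]. Speed limits (rad/s): [2.39, 2.39, 3.14, 3.14, 3.14, 3.14, 3.14].

### API

Orientations are given as a unit quaternion [w, x, y, z].
In Python, from station import bot gives the robot as it stands.
- The arm moves only by the tool send_rows, never from a script. Its argument "deltas" is text: rows parted by semicolons, each of 4 numbers parted by spaces: the shift along the tool's x, y, z in m, then the turn about the tool's z in degrees. In form: x y z spin; .... A call has 1 to 5 rows; each row is the pose to reach, as a shift and turn from the pose commanded when the call began, along the tool's axes at that moment; what a row does not reach only later rows make up. A row lasts 1/10 s, in which the tool goes at most 50 mm and 8.59 degrees, less where a joint would pass 70% of its speed; a pose out of reach is approached as far as the arm can. A call with a gripper value outside its range is refused whole. "claw" is the opening, from 0 (shut) to 1 (fully open), set as the call begins (left out, the last holds). The fingers move at their own pace and stop on an object; "force" is the grip in N (left out, the last holds). Time passes only in rows, so rows that repeat a pose let the fingers close. It gives the time, the measured TCP pose, the force, the opening and the grip force at its end, in the units of the state.
- bot.get_obs(): the state, without advancing time (a new reading comes with each control period).
- bot.read_camera(name): name is "side" or "top" or "wrist"; returns a dict with "img" (420x560x3 uint8, red, green, blue), "depth" (420x560 float32, m along the optical axis (not along the pixel's ray), 0 where there is no reading), "fx", "fy", "cx", "cy" (pixels), "camera_from_world" (4x4, takes a point from world to camera coordinates). Camera axes: x right, y up, looking along -z (the intrinsics and any distortion apply to the point x, -y, -z); pixel columns grow to the right and rows downward; lengths in m; the calibration is good to about 2 mm. The wrist camera is an equidistant fisheye: a pixel r from the principal point sees the ray r / f radians off the axis. A picture is of the moment at which its call begins.
- bot.hand_in(): hands the job in; it is judged then, once.
Trained networks look in a picture, given as the dict that the camera call returned (one of the last four; its "shot" number tells which), for a name from the list of things; names that differ only in an ending like _2 or _b are one class to them, and where a whole thing is asked for, a point or a joint stands for the part that bears it (a point fixed in the world has none). Each returns a list of dicts, best first, with "confidence" (0 to 1); they miss things now and then, are a little off and sometimes report something else, mostly with a low value. They report only what shows in the picture. A call takes as long as a camera call. They do not tell look-alikes from the thing itself.
- bot.masks_of(picture, query): "mask" (420x560 bool, what is visible of it).
- bot.landmark_of(picture, query): "xyz" ([x, y, z] in m, in world coordinates, good to about 4 mm: a listed point, or the origin of a listed thing).
The state is a dict: "t": time; "q": joint angles; "joint_vel": joint speeds; "joint_torque": joint torques, N m; "eef_pos": TCP position; "tool_rot": TCP orientation; "contact_force": force on the tool from outside, world axes, zero at the start; "torque": the same for the moment, N m; "gripper_width": opening from 0.0 (shut) to 1.0 (fully open); "grasp_force": force on a finger pad.
Only numpy, scipy, OpenCV 4.12 (cv2) and the standard library are available. Lean on these libraries where they do the work, as an engineer would, in place of code of your own. Each camera call takes 0.05 s, during which the arm holds its last target. There are 200 camera calls.

### The job

The bench power supply rocks because its front right foot is short. Without picking anything up, push the wooden wedge along the bench, thin end first, under that foot until it is tight against the foot and the supply stands firm, not jacked up; then press down on the top of the supply at that corner to check that it no longer rocks, and move clear. Do not shove the supply about, and leave the other things as they are.

Things in the scene. Friction and masses are not known exactly. Their poses are not given: they have to be found in the camera images.
- supply: Grey bench power supply, case 150 mm deep (x), 190 wide (y), 24 to 104 mm above the bench, 4 kg, loose on rubber feet. Origin: bench level under its centre; x to its back, y to its left (seen from the robot). Knobs stick out 15 mm from the left half of its front. It stands level on three feet; 4 N pressed on the front right corner rocks it 0.085 rad.
- short_foot (a point): Lowest point of the supply's short front right foot (round end of radius 9 mm), 8 mm above the bench; axes as the supply. A wedge tight under it meets a stiff stop (7 N of push is plenty; well above 20 N may jack up or shift the supply).
- corner_top (a point): Point on the flat top of the supply's case above the short foot, 104 mm above the bench: where to press. Axes as the supply.
- wedge: Loose hardwood wedge, 70 g, 110 mm long (x), 50 mm wide (y), 2 mm thick at the thin end (+x) rising evenly to 22 mm at the thick end (-x). Origin: centre of its underside. It touches the short foot when the foot's centre is about 23 mm ahead (+x) of its origin, i.e. the thin end about 32 mm past the foot's centre.
- wedge_thick_end (a point): Middle of the wedge's upright flat thick-end face (50 mm wide, 22 mm high), 11 mm above the bench: where to push. Axes as the wedge.
- reel: Small white reel of solder, 54 mm across, 35 mm high, standing loose on top of the supply towards its left rear. Origin: centre of its underside. Leave it there.
- cutters: Side cutters with red handles, 154 x 48 x 14 mm, loose on the bench left of the wedge. Origin: centre of its underside. Leave alone.
- tape: Black and red tape measure, 62 x 88 x 31 mm, loose on the bench left of the supply. Origin: centre of its underside. Leave alone.
Mind the look-alikes: they are no part of the job. There is more than one size of the wedge; the one meant has the size given above.

How it is judged:
On the way, in this order (a step that is already met when the one before it is completed fails the run):
1. the wedge is under the short foot, its slope at the foot (x of short_foot in the frame of wedge between 0.005 and 0.0275 m and y of short_foot in the frame of wedge between -0.018 and 0.018 m), for 0.2 s.
2. the fingers press on the top at that corner with at least 4 N and the supply stays level on the wedge (contact force between the fingers and supply above 4 N and contact force between wedge and supply above 3 N and horizontal distance between the grasp point and corner_top below 0.045 m and z of the grasp point in the frame of supply above 0.1 m and angle between supply's own z axis and vertical below 0.015 rad), for 0.2 s.
At the end, for the whole second after the job is handed in: The wedge is under the short foot and carries load from it (over 0.3 N), the foot within 18 mm of the wedge's centre line; the supply is level within 0.015 rad; both are at rest (all of step 1 and contact force between wedge and supply above 0.3 N and angle between supply's own z axis and vertical below 0.015 rad and linear speed of each of supply, wedge below 0.01 m/s); the robot touches nothing.
It fails at once if the wedge is lifted or tipped up (height (world z) of wedge above 0.012 m or angle between wedge's own z axis and vertical above 0.2 rad).
It fails at once if the supply is lifted, tipped or shoved more than 20 mm (height (world z) of supply above 0.02 m or angle between supply's own z axis and vertical above 0.15 rad or distance of supply from where it was at the start of the episode above 0.02 m).
It fails at once if the reel is moved on the supply or knocked off (distance of reel from where it was at the start of the episode above 0.03 m).
It fails at once if the side cutters or the tape measure are moved (distance of any of cutters, tape from where it was at the start of the episode above 0.02 m).
It also fails if it takes over 45 s, if anything falls off the work surface, if the arm or the gripper's body presses on something with over 40 N, if the wrist force passes 120 N, or if a joint passes its speed limit or range.

## Working session

There is one attempt and no reset: what is moved stays moved. The work goes in short steps, Python scripts to look and compute and a tool call to move; the robot and the scene stay as the last step left them, time stands still between calls to the robot, and variables do not carry over. Pictures are saved under pics/ and viewed, at most 10 in all, crops included, and the job is handed in when it is done.

Besides the shell and the picture viewer there is one more tool, called after "Emit:" by a JSON object that holds its "fn" and its "kwargs". send_rows: Moves the arm, as the interface text tells. Its arguments: {"type":"object","properties":{"deltas":{"type":"string"},"claw":{"type":"number"},"force":{"type":"number"}},"required":["deltas"]}

```bash
mkdir -p pics; cat > h.py <<'E'
from station import bot
import numpy as np, cv2
def pts(p,mask):
    v,u=np.nonzero(mask&(p["depth"]>0)); d=p["depth"][v,u]
    c=np.c_[(u-p["cx"])/p["fx"]*d,-(v-p["cy"])/p["fy"]*d,-d,np.ones(len(d))]
    return (np.linalg.inv(p["camera_from_world"])@c.T).T[:,:3]
E
python3 - <<'E'
from h import *
o=bot.get_obs(); print(o['t'],o['eef_pos'],o['tool_rot'],o['contact_force'])
for c in("top","side"):
    p=bot.read_camera(c); cv2.imwrite(f"pics/{c}0.png",p["img"][...,::-1])
    for q in("supply","short_foot","corner_top","wedge","wedge_thick_end","reel","cutters","tape"):
        for r in bot.landmark_of(p,q): print(c,q,np.round(r["xyz"],4),round(r["confidence"],2))
    for q in("wedge","supply"):
        for r in bot.masks_of(p,q):
            m=r["mask"]; P=pts(p,m)
            if len(P)<20: continue
            v,u=np.nonzero(m); print(c,q,"mask",round(r["confidence"],2),"px",u.min(),u.max(),v.min(),v.max())
            Q=P[P[:,2]>P[:,2].max()-.03] if q=="wedge" else P[abs(P[:,2]-.104)<.006]
            if len(Q)>5:
                R=cv2.minAreaRect(Q[:,:2].astype(np.float32)*1000); print(R,cv2.boxPoints(R).round().tolist(),P[:,2].min(),P[:,2].max())
E
```

```text
0.0 [0.1836214  0.64888085 0.20492879] [-6.43634821e-05  1.37413410e-01  9.90513364e-01 -9.08857219e-04] [ 0.50789093 -0.36154226  0.44694687]
top supply [0.6395 0.0541 0.0031] 0.94
top short_foot [ 0.5846 -0.0318  0.0073] 0.68
top corner_top [ 0.5823 -0.0241  0.0995] 0.79
top corner_top [0.447  0.0981 0.0008] 0.51
top wedge [ 5.007e-01 -4.270e-02  1.000e-04] 0.94
top wedge [ 0.4718  0.216  -0.0009] 0.92
top wedge_thick_end [ 0.4479 -0.053   0.0107] 0.98
top wedge_thick_end [0.5069 0.2034 0.0099] 0.73
top wedge_thick_end [ 0.5842 -0.0232  0.1037] 0.71
top reel [0.6509 0.0958 0.1059] 0.62
top tape [ 0.6138  0.236  -0.0008] 0.82
top tape [ 0.5827 -0.0257  0.1017] 0.23
top wedge mask 0.79 px 375 411 197 255
((499.79754638671875, -43.10475540161133), (113.38604736328125, 56.35115432739258), 10.54287338256836) [[439.0, -26.0], [449.0, -81.0], [561.0, -60.0], [550.0, -5.0]] -0.005510160989259827 0.025676489900930077
top wedge mask 0.72 px 253 277 225 262
((471.17340087890625, 218.00521850585938), (35.04209899902344, 73.10196685791016), 70.519775390625) [[431.0, 214.0], [500.0, 189.0], [511
[... 1341 characters left out ...]
472.77001953125, 218.54037475585938), (47.391422271728516, 73.08486938476562), 70.6357192993164) [[430.0, 208.0], [499.0, 184.0], [515.0, 229.0], [446.0, 253.0]] -0.002250820353068672 0.01723853364975314
side wedge mask 0.27 px 220 295 268 304
((447.0958251953125, 100.66040802001953), (148.9803009033203, 59.91727828979492), 1.6467828750610352) [[372.0, 128.0], [373.0, 69.0], [522.0, 73.0], [521.0, 133.0]] -0.00233481092581167 0.013554781728987608
side supply mask 0.68 px 302 430 202 308
((635.0659790039062, 49.53677749633789), (153.68792724609375, 191.22015380859375), 3.590391159057617) [[552.0, 140.0], [564.0, -51.0], [718.0, -41.0], [706.0, 150.0]] -0.002688096736035095 0.10634733986134459
```

```bash
python3 - <<'E'
import cv2,numpy as np
a=cv2.imread("pics/top0.png")[90:290,200:450];b=cv2.imread("pics/side0.png")[180:380,200:450]
cv2.imwrite("pics/both0.png",cv2.resize(np.vstack([a,b])[:,:],None,fx=1.5,fy=1.5,interpolation=cv2.INTER_CUBIC))
E
```

```text
(no output)
```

View pics/both0.png

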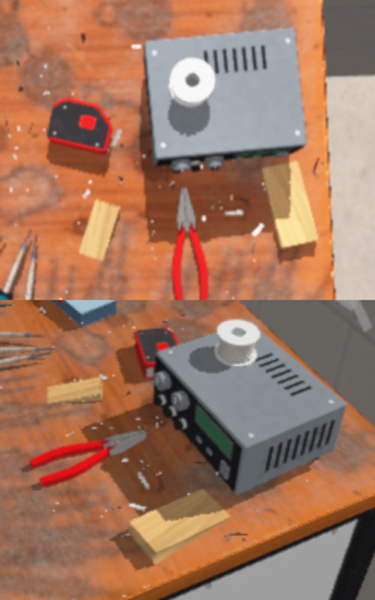

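The wedge to use is the right-hand one: top view about (393,226), side view about (318,331). Its thick end faces the robot, and its 10° axis runs straight to the short foot at about (0.583, -0.027). The piece on the left is a smaller look-alike.

```bash
cat >> h.py <<'E'
from scipy.spatial.transform import Rotation as R
def go(x,y,z,yaw=None):
    o=bot.get_obs(); w,a,b,c=o['tool_rot']; r=R.from_quat([a,b,c,w]); M=r.as_matrix()
    d=r.inv().apply(np.array([x,y,z])-o['eef_pos']); t=np.degrees(np.arctan2(M[1,0],M[0,0]))
    s=0 if yaw is None else -((yaw-t+180)%360-180)
    print("t",o['t'],"pos",o['eef_pos'].round(4),"yaw",t.round(2),"delta",d.round(4),"spin",round(s,2),"F",np.round(o['contact_force'],2),"tilt",M[:,2].round(3))
E
python3 -c "
from h import *
go(.45,.2,.2,190.3); go(.43,-.056,.13,190.3)"
```

```text
t 1.1 pos [0.1838 0.6495 0.2059] yaw 164.2 delta [-0.3786 -0.36    0.0059] spin -26.1 F [ 0.51 -0.13 -0.17] tilt [-0. -0. -1.]
t 1.1 pos [0.1838 0.6495 0.2059] yaw 164.2 delta [-0.429  -0.6118  0.0759] spin -26.1 F [ 0.51 -0.13 -0.17] tilt [-0. -0. -1.]
```

Emit:
{"fn": "send_rows", "kwargs": {"deltas": "-0.035 -0.035 0 0; -0.07 -0.07 0 0; -0.105 -0.105 0 0; -0.14 -0.14 0 0; -0.175 -0.175 0 0", "claw": 0.15}}

```text
t: 1.6
eef_pos: [0.3054, 0.4317, 0.2061]
tool_rot: [0.0, 0.137, 0.991, 0.0]
contact_force: [1.5, 0.8, -0.6]
gripper_width: 0.161
grasp_force: 0.0
```

Emit:
{"fn": "send_rows", "kwargs": {"deltas": "-0.035 -0.035 0 0; -0.07 -0.07 0 0; -0.105 -0.105 0 0; -0.14 -0.14 0 0; -0.18 -0.18 0 0"}}

```text
t: 2.1
eef_pos: [0.4263, 0.2153, 0.2063]
tool_rot: [0.0, 0.137, 0.991, 0.0]
contact_force: [1.1, 1.1, 0.4]
gripper_width: 0.149
grasp_force: 0.0
```

Emit:
{"fn": "send_rows", "kwargs": {"deltas": "-0.01 -0.048 0 -6; -0.02 -0.095 0.01 -12; -0.03 -0.14 0.02 -18; -0.04 -0.19 0.03 -24; -0.05 -0.23 0.04 -26.1"}}

```text
t: 2.6
eef_pos: [0.4105, -0.0201, 0.166]
tool_rot: [0.001, -0.091, 0.996, 0.0]
contact_force: [1.3, 0.7, -0.9]
gripper_width: 0.154
grasp_force: 0.0
```

```bash
python3 -c "
from h import *
go(.427,-.056,.10,190.3); print(bot.get_obs()['gripper_width'])"
```

```text
t 2.6 pos [ 0.4105 -0.0201  0.166 ] yaw -169.55 delta [-0.0096 -0.0383  0.066 ] spin 0.15 F [ 1.3   0.73 -0.86] tilt [ 0.001  0.001 -1.   ]
0.15363655790459294
```

Emit:
{"fn": "send_rows", "kwargs": {"deltas": "-0.003 -0.02 0.02 0; -0.007 -0.038 0.05 0; -0.007 -0.038 0.066 0; -0.007 -0.038 0.066 0"}}

```text
t: 3.0
eef_pos: [0.4232, -0.0547, 0.0984]
tool_rot: [-0.002, -0.089, 0.996, -0.0]
contact_force: [1.0, 0.6, -0.0]
gripper_width: 0.15
grasp_force: 0.0
```

```bash
python3 - <<'E'
from h import *
go(.423,-.057,.014,190.3)
p=bot.read_camera("wrist"); cv2.imwrite("pics/w1.png",p["img"][...,::-1])
for q in("short_foot","wedge","wedge_thick_end"):
    for r in bot.landmark_of(p,q): print(q,np.round(r["xyz"],4),round(r["confidence"],2))
E
```

```text
t 3.0 pos [ 0.4232 -0.0547  0.0984] yaw -169.78 delta [ 0.0002 -0.0022  0.0844] spin -0.08 F [ 0.96  0.57 -0.05] tilt [-0.004 -0.001 -1.   ]
short_foot [ 0.5785 -0.0293  0.008 ] 0.53
wedge [ 0.47    0.2142 -0.0006] 0.91
wedge [ 4.985e-01 -3.870e-02 -2.000e-04] 0.7
wedge_thick_end [0.5082 0.2026 0.0088] 0.78
wedge_thick_end [ 0.4452 -0.0507  0.0108] 0.57
```

View pics/w1.png

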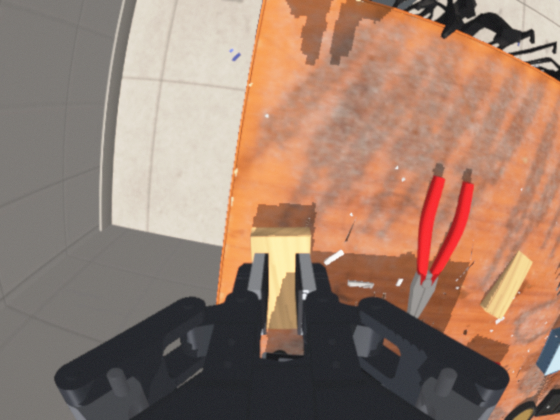

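The wrist view shows the wedge's thick-end edge at about (281,232). The fingers at (258,258) and (308,258) straddle its centre line, so the sideways alignment is good.

Emit:
{"fn": "send_rows", "kwargs": {"deltas": "0.001 -0.001 0.03 0; 0.001 -0.001 0.06 0; 0.001 -0.001 0.075 0; 0.001 -0.001 0.084 0; 0.001 -0.001 0.084 0"}}

```text
t: 3.7
eef_pos: [0.424, -0.0549, 0.0159]
tool_rot: [-0.0, -0.09, 0.996, 0.0]
contact_force: [-0.4, 0.4, -0.1]
gripper_width: 0.151
grasp_force: 0.0
```

```bash
python3 - <<'E'
from h import *
go(.4355,-.0547,.014,190.3)
for c in("top","side"):
    p=bot.read_camera(c)
    cv2.imwrite(f"pics/{c}1.png",cv2.resize(p["img"][180:400,200:450,::-1],None,fx=2,fy=2))
    for q in("short_foot","wedge","wedge_thick_end"):
        for r in bot.landmark_of(p,q): print(q,np.round(r["xyz"],4),round(r["confidence"],2))
E
```

```text
t 3.7 pos [ 0.424  -0.0549  0.0159] yaw -169.67 delta [-0.0113 -0.0019  0.0019] spin 0.03 F [-0.38  0.37 -0.1 ] tilt [-0.  0. -1.]
short_foot [ 0.5837 -0.0302  0.0079] 0.89
wedge [ 0.5007 -0.0427 -0.0008] 0.95
wedge [0.4734 0.2166 0.0018] 0.64
wedge_thick_end [ 0.4456 -0.0545  0.0118] 0.85
wedge_thick_end [0.5064 0.2054 0.0076] 0.56
short_foot [ 0.5851 -0.0234  0.0055] 0.6
wedge [0.4687 0.2138 0.0009] 0.74
wedge [ 0.5007 -0.0423  0.    ] 0.58
wedge_thick_end [ 0.4441 -0.0522  0.015 ] 0.93
wedge_thick_end [0.5001 0.2032 0.0087] 0.86
```

View pics/side1.png

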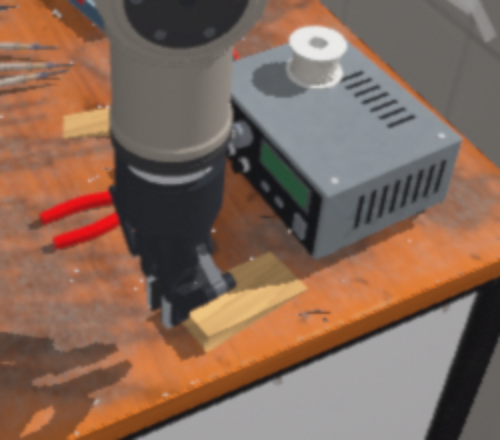

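The fingers stand just behind the thick end, at about (185,315), with nothing else touched. Next I push along the axis.

Emit:
{"fn": "send_rows", "kwargs": {"deltas": "-0.004 -0.0015 0.001 0; -0.008 -0.0015 0.001 0; -0.014 -0.0015 0.001 0; -0.02 -0.0015 0.001 0; -0.025 -0.0015 0.001 0"}}

```text
t: 4.6
eef_pos: [0.4496, -0.0521, 0.0149]
tool_rot: [0.0, -0.09, 0.996, -0.0]
contact_force: [-0.8, 0.5, -0.2]
gripper_width: 0.152
grasp_force: 0.0
```

Emit:
{"fn": "send_rows", "kwargs": {"deltas": "-0.005 0 0 0; -0.01 0 0 0; -0.015 0 0 0; -0.02 0 0 0; -0.025 0 0 0"}}

```text
t: 5.1
eef_pos: [0.4737, -0.0477, 0.0149]
tool_rot: [-0.0, -0.09, 0.996, 0.0]
contact_force: [0.3, -0.6, 0.2]
gripper_width: 0.148
grasp_force: 0.0
```

```bash
cat > look.py <<'E'
from h import *
go(.4945,-.0425,.014,190.3)
for c in("top","side"):
    p=bot.read_camera(c)
    for q in("supply","short_foot","wedge","wedge_thick_end"):
        for r in bot.landmark_of(p,q):
            if r["xyz"][1]<.1: print(c,q,np.round(r["xyz"],4),round(r["confidence"],2))
    m=[r["mask"] for r in bot.masks_of(p,"wedge")]
    for k in m:
        P=pts(p,k)
        if len(P)>20 and P[:,1].mean()<.05: print(cv2.minAreaRect(P[:,:2].astype(np.float32)*1000))
E
python3 look.py
```

```text
t 5.1 pos [ 0.4737 -0.0477  0.0149] yaw -169.7 delta [-0.0214  0.0014  0.0009] spin -0.0 F [ 0.28 -0.58  0.2 ] tilt [-0.  0. -1.]
top supply [0.6359 0.0515 0.0027] 0.9
top short_foot [ 0.5859 -0.0296  0.0087] 0.87
top short_foot [ 4.496e-01  9.820e-02 -3.000e-04] 0.69
top wedge [ 0.5041 -0.0431  0.0015] 0.96
top wedge_thick_end [ 0.4462 -0.0546  0.0114] 0.72
top wedge_thick_end [ 0.5035 -0.0426 -0.0013] 0.25
((499.69464111328125, -37.27459716796875), (111.57508087158203, 51.83989715576172), 4.875730514526367)
side supply [0.6412 0.0494 0.0036] 0.61
side short_foot [ 0.5796 -0.0258  0.0084] 0.72
side wedge [ 0.498  -0.0409  0.0018] 0.9
side wedge [ 0.584  -0.027   0.0038] 0.23
side wedge_thick_end [ 0.4471 -0.052   0.0119] 0.56
((500.6922912597656, -42.90139389038086), (113.47637176513672, 51.76581954956055), 10.127151489257812)
```

```bash
python3 - <<'E'
from h import *
print(bot.tips_ahead)
a=bot.read_camera("side")["img"][200:400,200:450,::-1];b=bot.read_camera("top")["img"][100:300,250:500,::-1]
cv2.imwrite("pics/b2.png",cv2.resize(np.hstack([a,b]),None,fx=1.6,fy=1.6,interpolation=cv2.INTER_CUBIC))
E
```

```text
0.008
```

View pics/b2.png

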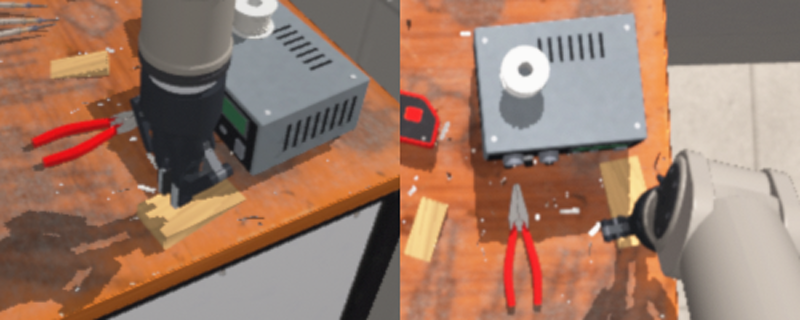

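```bash
python3 - <<'E'
from h import *
o=bot.get_obs(); print(o['eef_pos'],o['q'].round(3) if hasattr(o['q'],'round') else o['q'],o['gripper_width'])
p=bot.read_camera("side"); im=p["img"].astype(int)
P=pts(p,np.ones((420,560),bool)); v,u=np.nonzero(p["depth"]>0); C=im[v,u]
dark=C.max(1)-C.min(1)<40
k=dark&(P[:,0]>.38)&(P[:,0]<.53)&(P[:,1]>-.12)&(P[:,1]<.05)&(P[:,2]>0.003)&(P[:,2]<.09)
for z0 in np.arange(0.003,.09,.008):
    s=k&(P[:,2]>=z0)&(P[:,2]<z0+.008)
    if s.sum(): print(z0.round(3),s.sum(),P[s].min(0).round(3),np.median(P[s],0).round(3),P[s].max(0).round(3))
E
```

```text
[ 0.473308   -0.04777769  0.01492516] [-0.305  0.469  0.337  2.186 -0.3    0.529  2.009] 0.1486218609235231
0.003 11 [ 0.468 -0.037  0.003] [ 0.506 -0.033  0.008] [0.528 0.043 0.011]
0.035 4 [ 0.466 -0.062  0.04 ] [ 0.468 -0.043  0.041] [ 0.471 -0.042  0.043]
0.043 41 [ 0.46  -0.066  0.043] [ 0.466 -0.044  0.048] [ 0.476 -0.039  0.051]
0.051 62 [ 0.46  -0.07   0.051] [ 0.468 -0.062  0.055] [ 0.482 -0.03   0.059]
0.059 67 [ 0.46  -0.071  0.059] [ 0.467 -0.058  0.062] [ 0.479 -0.029  0.067]
0.067 53 [ 0.46  -0.07   0.067] [ 0.465 -0.058  0.071] [ 0.473 -0.037  0.075]
0.075 43 [ 0.457 -0.072  0.075] [ 0.464 -0.042  0.078] [ 0.47  -0.032  0.083]
0.083 76 [ 0.456 -0.086  0.083] [ 0.463 -0.042  0.087] [ 0.482 -0.016  0.09 ]
```

```bash
python3 - <<'E'
from h import *
p=bot.read_camera("side"); im=p["img"][...,::-1].copy()
def pr(X):
    c=p["camera_from_world"]@np.r_[X,1]; return int(round(p["cx"]+p["fx"]*c[0]/-c[2])),int(round(p["cy"]-p["fy"]*c[1]/-c[2]))
im=cv2.resize(im,None,fx=4,fy=4,interpolation=cv2.INTER_CUBIC)
for X,col in (([.473,-.0478,.007],(0,0,255)),([.473,-.0478,.041],(0,255,0)),([.446,-.053,.022],(255,0,0)),([.446,-.053,0],(255,0,255))):
    u,v=pr(np.array(X)); print(u,v); cv2.circle(im,(4*u,4*v),4,col,-1)
cv2.imwrite("pics/s3.png",im[1000:1500,950:1550])
# wrist depth of fingertips/wedge
E
```

```text
307 335
308 322
294 337
294 346
```

View pics/s3.png

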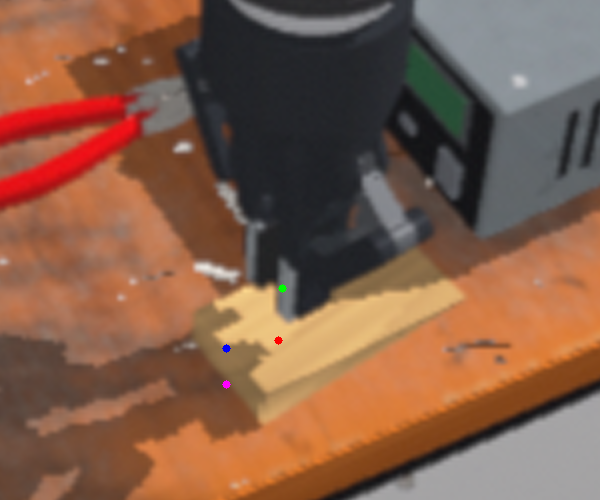

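The fingers passed over the wedge. The tips are really at about z = 0.035 to 0.04, some 30 mm higher than the reported TCP implies, and the wedge has not moved (thick-end edge at about (226,348)). I'll back off and go lower, feeling for the bench.

Emit:
{"fn": "send_rows", "kwargs": {"deltas": "0.015 0 0 0; 0.03 0 0 0; 0.045 0 0 0; 0.051 0 0 0; 0.051 0 0 0"}}

```text
t: 6.4
eef_pos: [0.4225, -0.057, 0.0149]
tool_rot: [-0.0, -0.09, 0.996, 0.0]
contact_force: [-0.3, -0.1, 0.3]
gripper_width: 0.146
grasp_force: 0.0
```

Emit:
{"fn": "send_rows", "kwargs": {"deltas": "0 0 0.004 0; 0 0 0.008 0; 0 0 0.012 0; 0 0 0.014 0; 0 0 0.014 0"}}

```text
t: 6.9
eef_pos: [0.423, -0.0569, 0.0004]
tool_rot: [-0.0, -0.09, 0.996, -0.0]
contact_force: [-0.2, 0.1, -0.3]
gripper_width: 0.154
grasp_force: 0.0
```

```bash
cat > tip.py <<'E'
from h import *
go(.423,-.0565,.0,190.3); e=bot.get_obs()['eef_pos']
p=bot.read_camera("side"); P=pts(p,np.ones((420,560),bool)); v,u=np.nonzero(p["depth"]>0); C=p["img"].astype(int)[v,u]
k=(C.max(1)-C.min(1)<45)&(abs(P[:,0]-e[0])<.018)&(abs(P[:,1]-e[1])<.04)&(P[:,2]<.07)&(P[:,2]>.004)
for z0 in np.arange(0.004,.06,.005):
    s=k&(P[:,2]>=z0)&(P[:,2]<z0+.005)
    if s.sum(): print(z0.round(3),s.sum(),P[s].min(0).round(3),P[s].max(0).round(3))
E
python3 tip.py
```

```text
t 6.9 pos [ 4.23e-01 -5.69e-02  4.00e-04] yaw -169.7 delta [-0.0001  0.0004  0.0004] spin -0.0 F [-0.2  0.1 -0.3] tilt [-0.001 -0.    -1.   ]
0.024 9 [ 0.414 -0.071  0.025] [ 0.42  -0.05   0.029]
0.029 21 [ 0.41  -0.076  0.029] [ 0.431 -0.049  0.034]
0.034 37 [ 0.41  -0.078  0.034] [ 0.433 -0.051  0.039]
0.039 35 [ 0.41  -0.079  0.039] [ 0.431 -0.049  0.044]
0.044 35 [ 0.41  -0.079  0.044] [ 0.424 -0.048  0.049]
0.049 33 [ 0.41  -0.079  0.049] [ 0.421 -0.049  0.054]
0.054 23 [ 0.41  -0.079  0.054] [ 0.42  -0.049  0.059]
0.059 27 [ 0.41  -0.077  0.059] [ 0.42  -0.047  0.064]
```

Emit:
{"fn": "send_rows", "kwargs": {"deltas": "0 0 0.004 0; 0 0 0.008 0; 0 0 0.012 0; 0 0 0.014 0; 0 0 0.014 0"}}

```text
t: 7.45
eef_pos: [0.4228, -0.0569, -0.0135]
tool_rot: [-0.0, -0.09, 0.996, 0.0]
contact_force: [0.0, 0.7, 0.1]
gripper_width: 0.149
grasp_force: 0.0
```

```bash
python3 tip.py
```

```text
t 7.45 pos [ 0.4228 -0.0569 -0.0135] yaw -169.71 delta [-0.0002  0.0004 -0.0135] spin -0.01 F [0.02 0.68 0.1 ] tilt [-0.001 -0.    -1.   ]
0.009 6 [ 0.414 -0.072  0.01 ] [ 0.419 -0.051  0.014]
0.014 17 [ 0.41  -0.072  0.015] [ 0.42  -0.049  0.019]
0.019 28 [ 0.41  -0.077  0.019] [ 0.432 -0.049  0.024]
0.024 41 [ 0.41  -0.079  0.024] [ 0.432 -0.04   0.029]
0.029 31 [ 0.41  -0.079  0.029] [ 0.425 -0.039  0.034]
0.034 37 [ 0.41  -0.08   0.034] [ 0.423 -0.04   0.039]
0.039 25 [ 0.409 -0.078  0.039] [ 0.42  -0.049  0.044]
0.044 20 [ 0.41  -0.077  0.044] [ 0.419 -0.049  0.049]
0.049 12 [ 0.411 -0.077  0.049] [ 0.419 -0.049  0.053]
0.054 32 [ 0.407 -0.095  0.054] [ 0.42  -0.042  0.059]
0.059 71 [ 0.405 -0.095  0.059] [ 0.437 -0.029  0.064]
```

Emit:
{"fn": "send_rows", "kwargs": {"deltas": "0 0 0.002 0; 0 0 0.004 0; 0 0 0.004 0"}}

```text
t: 7.8
eef_pos: [0.423, -0.0568, -0.0173]
tool_rot: [-0.0, -0.09, 0.996, 0.0]
contact_force: [-0.1, 0.1, 0.3]
gripper_width: 0.151
grasp_force: 0.0
```

Emit:
{"fn": "send_rows", "kwargs": {"deltas": "-0.005 0 0 0; -0.01 0 0 0; -0.015 0 0 0; -0.02 0 0 0; -0.025 0 0 0"}}

```text
t: 8.3
eef_pos: [0.4483, -0.0523, -0.0171]
tool_rot: [0.0, -0.09, 0.996, 0.0]
contact_force: [-0.3, 1.0, -0.1]
gripper_width: 0.152
grasp_force: 0.2
```

```bash
python3 look.py
```

```text
t 8.3 pos [ 0.4483 -0.0523 -0.0171] yaw -169.69 delta [-0.0472  0.0013 -0.0311] spin 0.01 F [-0.27  0.99 -0.11] tilt [ 0.  0. -1.]
top supply [6.382e-01 5.240e-02 4.000e-04] 0.67
top short_foot [ 0.5865 -0.0283  0.0095] 0.81
top wedge [ 5.164e-01 -4.190e-02  5.000e-04] 0.93
top wedge_thick_end [ 0.4562 -0.0513  0.0115] 0.82
((513.5791015625, -38.411373138427734), (110.2937240600586, 51.572105407714844), 9.81506061553955)
side supply [0.6384 0.0519 0.0034] 0.96
side short_foot [ 0.5826 -0.0265  0.0074] 0.56
side wedge [ 0.5124 -0.0394 -0.001 ] 0.86
side wedge_thick_end [ 0.4604 -0.0496  0.0131] 0.79
((502.3010559082031, -56.465576171875), (157.972900390625, 66.34719848632812), 30.26173973083496)
```

The wedge is moving straight. I'll push on, more slowly near the foot.

Emit:
{"fn": "send_rows", "kwargs": {"deltas": "-0.006 0 0 0; -0.012 0 0 0; -0.018 0 0 0; -0.024 0 0 0; -0.03 0 0 0"}}

```text
t: 9.4
eef_pos: [0.4779, -0.0469, -0.0171]
tool_rot: [0.0, -0.09, 0.996, 0.0]
contact_force: [-0.3, -0.3, -0.1]
gripper_width: 0.146
grasp_force: 0.2
```

Emit:
{"fn": "send_rows", "kwargs": {"deltas": "-0.002 0 0 0; -0.004 0 0 0; -0.006 0 0 0; -0.008 0 0 0; -0.01 0 0 0"}}

```text
t: 9.9
eef_pos: [0.4871, -0.0453, -0.0171]
tool_rot: [-0.0, -0.09, 0.996, 0.0]
contact_force: [0.3, -0.7, -0.7]
gripper_width: 0.148
grasp_force: 0.1
```

```bash
python3 look.py
```

```text
t 9.9 pos [ 0.4871 -0.0453 -0.0171] yaw -169.71 delta [-0.0078  0.0014 -0.0311] spin -0.01 F [ 0.26 -0.73 -0.73] tilt [-0.  0. -1.]
top supply [0.6374 0.0535 0.0016] 0.65
top short_foot [ 0.584  -0.0303  0.008 ] 0.64
top wedge [ 0.5563 -0.0304 -0.0024] 0.57
top wedge_thick_end [ 0.4979 -0.0446  0.012 ] 0.98
((533.912353515625, -33.62228775024414), (70.43511199951172, 50.43255615234375), 8.603854179382324)
side supply [0.6414 0.0485 0.0037] 0.81
side short_foot [ 0.5874 -0.0264  0.0073] 0.56
side wedge [ 0.5521 -0.0334 -0.0013] 0.56
side wedge_thick_end [ 0.496  -0.0442  0.0109] 0.86
((536.7867431640625, -47.30736541748047), (135.49899291992188, 53.543338775634766), 22.21145248413086)
```

Emit:
{"fn": "send_rows", "kwargs": {"deltas": "-0.001 0 0 0; -0.002 0 0 0; -0.003 0 0 0; -0.004 0 0 0; -0.005 0 0 0"}}

```text
t: 11.0
eef_pos: [0.4916, -0.0444, -0.0172]
tool_rot: [-0.0, -0.09, 0.996, 0.0]
contact_force: [-1.7, -0.3, 1.8]
gripper_width: 0.15
grasp_force: 1.1
```

Emit:
{"fn": "send_rows", "kwargs": {"deltas": "-0.0005 0 0 0; -0.001 0 0 0; -0.0015 0 0 0; -0.002 0 0 0"}}

```text
t: 11.4
eef_pos: [0.4929, -0.0442, -0.0173]
tool_rot: [-0.001, -0.09, 0.996, 0.0]
contact_force: [-5.7, -0.9, 3.4]
gripper_width: 0.15
grasp_force: 2.7
```

Emit:
{"fn": "send_rows", "kwargs": {"deltas": "-0.0005 0 0 0; -0.001 0 0 0; -0.001 0 0 0"}}

```text
t: 11.7
eef_pos: [0.4935, -0.0441, -0.0174]
tool_rot: [-0.001, -0.09, 0.996, 0.0]
contact_force: [-5.6, -1.1, 3.6]
gripper_width: 0.15
grasp_force: 3.0
```

```bash
python3 look.py
```

```text
t 11.7 pos [ 0.4935 -0.0441 -0.0174] yaw -169.72 delta [-0.0012  0.0014 -0.0314] spin -0.02 F [-5.64 -1.14  3.57] tilt [-0.003  0.    -1.   ]
top supply [0.6349 0.0536 0.0023] 0.63
top short_foot [ 0.585  -0.0322  0.011 ] 0.56
top wedge [ 0.5602 -0.0332  0.    ] 0.95
top wedge_thick_end [ 0.5608 -0.035  -0.    ] 0.44
((532.4322509765625, -32.914791107177734), (58.628692626953125, 71.90115356445312), 89.01408386230469)
side supply [0.642  0.0488 0.0061] 0.57
side supply [0.6468 0.0967 0.1071] 0.52
side short_foot [ 0.5835 -0.0262  0.0094] 0.61
side wedge [ 5.591e-01 -3.110e-02 -5.000e-04] 0.75
side wedge_thick_end [ 0.5037 -0.0466  0.0129] 0.59
((552.7762451171875, -50.42218780517578), (118.59777069091797, 55.2719612121582), 30.821611404418945)
```

Emit:
{"fn": "send_rows", "kwargs": {"deltas": "-0.0005 0 0 0; -0.001 0 0 0; -0.0015 0 0 0; -0.0015 0 0 0"}}

```text
t: 12.7
eef_pos: [0.4941, -0.0439, -0.0175]
tool_rot: [-0.002, -0.089, 0.996, 0.0]
contact_force: [-7.3, -0.2, 4.4]
gripper_width: 0.149
grasp_force: 3.8
```

Tight at about 7 N. Next I back off, rise, close the fingers and go over the corner.

Emit:
{"fn": "send_rows", "kwargs": {"deltas": "0.005 0 0 0; 0.02 0 0 0; 0.03 0 -0.01 0; 0.035 0 -0.05 0; 0.035 0 -0.09 0"}}

```text
t: 13.2
eef_pos: [0.4607, -0.0502, 0.0739]
tool_rot: [-0.001, -0.089, 0.996, -0.0]
contact_force: [0.6, 0.1, 0.8]
gripper_width: 0.152
grasp_force: 0.0
```

Emit:
{"fn": "send_rows", "kwargs": {"deltas": "0 0 -0.045 0; 0 0 -0.07 0; 0 0 -0.07 0; -0.03 0 -0.07 0; -0.07 0 -0.07 0", "claw": 0}}

```text
t: 13.7
eef_pos: [0.5304, -0.0373, 0.1432]
tool_rot: [0.0, -0.089, 0.996, 0.001]
contact_force: [0.2, 0.0, 0.4]
gripper_width: 0.005
grasp_force: 0.0
```

```bash
sed -i 's/^go.*/go(.583,-.027,.095,190.3)/' look.py; python3 look.py; python3 - <<'E'
from h import *
p=bot.read_camera("side"); cv2.imwrite("pics/s4.png",cv2.resize(p["img"][170:400,220:470,::-1],None,fx=2,fy=2))
for r in bot.landmark_of(p,"corner_top"): print(np.round(r["xyz"],4))
E
```

```text
t 13.7 pos [ 0.5304 -0.0373  0.1432] yaw -169.76 delta [-0.0536  0.0008  0.0482] spin -0.06 F [0.21 0.02 0.43] tilt [ 0.     0.001 -1.   ]
top supply [ 0.5016 -0.045   0.0129] 0.7
top supply [0.638  0.0534 0.0007] 0.59
top short_foot [ 0.5849 -0.0282  0.011 ] 0.72
top short_foot [ 0.5873 -0.0231  0.1012] 0.64
top wedge [ 0.5626 -0.0313 -0.0019] 0.73
top wedge_thick_end [ 0.5029 -0.0406  0.0117] 0.94
top wedge_thick_end [0.6496 0.0936 0.1024] 0.63
top wedge_thick_end [ 0.5865 -0.0285  0.008 ] 0.61
((533.751220703125, -17.158554077148438), (64.28759765625, 85.43424224853516), 9.040221214294434)
side supply [0.6356 0.0513 0.0037] 0.89
side short_foot [ 0.5839 -0.0274  0.0041] 0.58
side wedge [ 0.5591 -0.0275  0.0018] 0.56
side wedge_thick_end [ 0.5064 -0.0403  0.014 ] 0.56
((558.4378051757812, -27.156455993652344), (116.67266845703125, 65.4832534790039), 8.178852081298828)
[ 0.5827 -0.0254  0.1084]
```

View pics/s4.png

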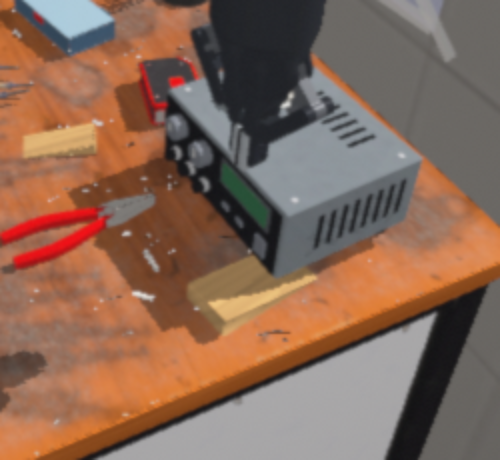

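The wedge sits under the front right corner at about (250,290), and the supply, reel, cutters and tape look undisturbed. Next I move over the corner and press.

Emit:
{"fn": "send_rows", "kwargs": {"deltas": "-0.03 0 0 0; -0.054 0 0 0; -0.054 0 0.025 0; -0.054 0 0.045 0; -0.054 0 0.05 0"}}

```text
t: 14.9
eef_pos: [0.5824, -0.0275, 0.0908]
tool_rot: [-0.002, -0.09, 0.996, -0.0]
contact_force: [-0.6, 0.6, -0.1]
gripper_width: -0.003
grasp_force: 0.0
```

Emit:
{"fn": "send_rows", "kwargs": {"deltas": "0 0 0.002 0; 0 0 0.004 0; 0 0 0.006 0; 0 0 0.006 0"}}

```text
t: 15.3
eef_pos: [0.5843, -0.0277, 0.0874]
tool_rot: [0.0, -0.09, 0.996, 0.0]
contact_force: [-0.0, 0.7, 0.7]
gripper_width: 0.001
grasp_force: 0.0
```

Emit:
{"fn": "send_rows", "kwargs": {"deltas": "0 0 0.001 0; 0 0 0.002 0; 0 0 0.003 0; 0 0 0.003 0"}}

```text
t: 15.7
eef_pos: [0.5839, -0.0277, 0.0838]
tool_rot: [-0.0, -0.09, 0.996, 0.0]
contact_force: [-0.2, 0.4, -0.7]
gripper_width: 0.003
grasp_force: 0.0
```

Emit:
{"fn": "send_rows", "kwargs": {"deltas": "0 0 0.001 0; 0 0 0.002 0; 0 0 0.003 0; 0 0 0.003 0"}}

```text
t: 16.1
eef_pos: [0.5839, -0.0276, 0.0807]
tool_rot: [-0.0, -0.09, 0.996, 0.0]
contact_force: [0.0, -0.7, -1.1]
gripper_width: -0.001
grasp_force: 0.0
```

Emit:
{"fn": "send_rows", "kwargs": {"deltas": "0 0 0.001 0; 0 0 0.002 0; 0 0 0.003 0; 0 0 0.003 0"}}

```text
t: 16.5
eef_pos: [0.584, -0.0277, 0.0782]
tool_rot: [0.0, -0.09, 0.996, 0.0]
contact_force: [-0.8, 0.8, 4.0]
gripper_width: 0.001
grasp_force: 2.0
```

Emit:
{"fn": "send_rows", "kwargs": {"deltas": "0 0 0.001 0; 0 0 0.002 0; 0 0 0.002 0; 0 0 0.002 0"}}

```text
t: 16.9
eef_pos: [0.5841, -0.0278, 0.0779]
tool_rot: [0.0, -0.089, 0.996, 0.001]
contact_force: [-7.7, -0.4, 20.0]
gripper_width: -0.004
grasp_force: 10.1
```

Emit:
{"fn": "send_rows", "kwargs": {"deltas": "0 0 -0.0005 0; 0 0 -0.0005 0; 0 0 -0.0005 0; 0 0 -0.0005 0"}}

```text
t: 17.3
eef_pos: [0.5841, -0.0278, 0.078]
tool_rot: [0.0, -0.09, 0.996, 0.0]
contact_force: [-6.5, 0.1, 15.3]
gripper_width: 0.002
grasp_force: 8.1
```

Emit:
{"fn": "send_rows", "kwargs": {"deltas": "0 0 -0.03 0; 0 0 -0.07 0; 0 0 -0.1 0; 0.05 0 -0.1 0; 0.1 0 -0.1 0"}}

```text
t: 17.8
eef_pos: [0.486, -0.0457, 0.1772]
tool_rot: [0.001, -0.09, 0.996, -0.0]
contact_force: [-1.0, -0.0, 0.1]
gripper_width: 0.002
grasp_force: 0.0
```

```bash
python3 look.py; python3 - <<'E'
from h import *
for c in("top","side"):
    p=bot.read_camera(c)
    for r in bot.masks_of(p,"supply")[:1]:
        P=pts(p,r["mask"]); Q=P[abs(P[:,2]-.104)<.008]
        A=np.c_[Q[:,:2]-Q[:,:2].mean(0),np.ones(len(Q))]; print(c,cv2.minAreaRect(Q[:,:2].astype(np.float32)*1000),"slope",np.linalg.lstsq(A,Q[:,2],rcond=None)[0].round(4))
cv2.imwrite("pics/s5.png",cv2.resize(p["img"][170:400,220:470,::-1],None,fx=2,fy=2))
E
```

```text
t 17.8 pos [ 0.486  -0.0457  0.1772] yaw -169.66 delta [-0.0986  0.001   0.0825] spin 0.04 F [-1.03 -0.04  0.09] tilt [ 0.003 -0.    -1.   ]
top supply [ 6.38e-01  5.44e-02 -3.00e-04] 0.92
top short_foot [ 0.5841 -0.0296  0.0118] 0.6
top wedge [ 0.5623 -0.0306  0.0021] 0.92
top wedge_thick_end [ 0.5056 -0.0432  0.011 ] 0.72
top wedge_thick_end [ 0.5615 -0.0327  0.001 ] 0.22
((537.5625, -36.73326110839844), (65.04190063476562, 56.48286437988281), 10.813851356506348)
side supply [0.6397 0.0494 0.004 ] 0.59
side supply [0.4492 0.0958 0.0062] 0.33
side supply [ 0.5828 -0.0257  0.0062] 0.24
side short_foot [ 0.5832 -0.0262  0.0086] 0.69
side wedge [ 5.59e-01 -3.17e-02  4.00e-04] 0.96
side wedge_thick_end [ 0.5072 -0.0447  0.0128] 0.68
((650.7177734375, 24.341827392578125), (349.0142822265625, 273.2841491699219), 64.91314697265625)
top ((634.8472900390625, 52.35414505004883), (154.945556640625, 190.0483856201172), 4.00297737121582) slope [2.500e-03 1.000e-04 1.023e-01]
side ((631.4664306640625, 48.336238861083984), (161.49180603027344, 188.85205078125), 4.053804397583008) slope [0.0065 0.0034 0.1027]
```

View pics/s5.png

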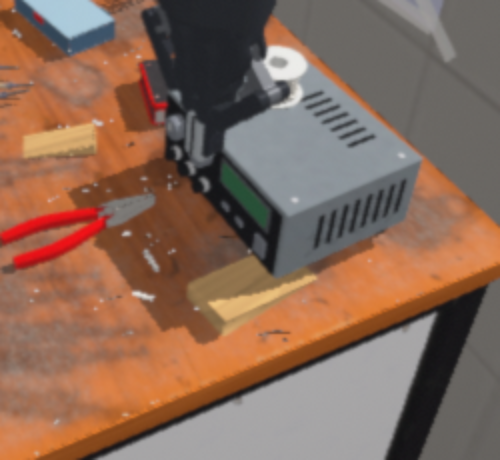

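The wedge is under the corner at about (250,290), the supply is level and the reel is still in place at (285,75). The arm is clear of everything. The grip point passed the height check, with the fingertips on the top at 104 mm. I'm handing in.

```bash
python3 -c "
from station import bot
print(bot.hand_in())"
```

```text
the job is handed in; nothing more can be done
None
```

I handed the job in, but the result wasn't shown. The wedge was pushed tight under the short foot at about 7 N, a 15–20 N press on that corner moved the arm under 0.5 mm, the supply measured level afterwards and the arm was clear. My remark that the grip point "passed the height check" was only inferred from the 104 mm case top: the reported TCP height read about 25–30 mm low throughout (0.078 m at the press), so if the judge uses that reading, step 2 may not count.

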